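# Nest the herb pot in its planter

### The arm

A 7-joint arm with a two-finger parallel gripper is mounted at the origin on a cart in front of the work surface, level with it; the furniture and walls round the work are solid. World frame = base frame: x ahead of the robot, y to its left, z up, the work surface at z = 0. Lengths are in m, angles in rad, forces in N, time in s.
With the tool pointing down it reaches from about 0.35 to 0.9 m from the base axis. Payload 7.2 kg.
Tool frame: the origin (TCP) lies midway between the tips of the shut fingers; the grasp point (between the pads) lies robot.grasp_offset behind it (robot.grasp_offset is the distance from the TCP to the grasp point, in m); z points along the fingers, y is the direction in which the jaws open and shut (so a half turn about z gives the same grasp; the last joint's range is limited). The gripper opens to 88 mm and grips with 3 to 60 N. Pads are 20 mm wide; open, the fingers measure 115 mm over their backs; the gripper's body (75 mm by 178 mm) begins 61 mm behind the grasp point.
Start: joints at [-1.255, 0.411, -0.013, 1.596, 0.006, 1.134, -0.082], TCP at [0.234, 0.58, 0.223] pointing down, gripper open.
Joint ranges: [-2.95, 2.95], [-0.29, 1.99], [-1.47, 1.44], [0.14, 2.54], [-1.03, 4.17], [0.13, 1.85], [-2.86, 2.86]. Speed limits (rad/s): [2.39, 2.39, 3.01, 3.01, 3.14, 3.14, 3.14].

### API

Orientations are given as a unit quaternion [w, x, y, z].
In Python, from cell import robot gives the robot as it stands.
- The arm moves only by the shell command python3 -m handwheel 'ROWS'. ROWS is JSON, a list of rows, each a list of 5 numbers: the finger opening in mm, from 0 to 87.8, then the shift along the tool's x, y, z in mm, then the turn about the tool's z in units of 6 degrees (1.0 is 6 degrees). In form: [[fingers, dx, dy, dz, yaw], ...]. A call has 1 to 20 rows; each row shifts and turns the commanded pose from where the row before left it, along the tool's axes as they then stand; what a row does not reach is not made up. A row lasts 1/8 s, in which the tool goes at most 62.5 mm and 10.7 degrees, less where a joint would pass 70% of its speed; a pose out of reach is approached as far as the arm can. A call with a gripper value outside its range is refused whole. The fingers move at their own pace and stop on an object; the grip force is fixed at half the most. Time passes only in rows, so rows that do not move let the fingers close. It gives the time, the measured TCP pose, the force and the opening at its end, in the units of the state.
- robot.get_obs(): the state, without advancing time (a new reading comes with each control period).
- robot.grab_frame(name): name is "side" or "top"; returns a dict with "image" (400x640x3 uint8, red, green, blue), "fx", "fy", "cx", "cy" (pixels), "rvec" (rotation vector, rad) and "tvec" (3), from world to camera coordinates, as OpenCV has them. Camera axes: x right, y down, z forward; pixel columns grow to the right and rows downward; lengths in m; the calibration is good to about 2 mm. A picture is of the moment at which its call begins. There is no depth.
- robot.hand_in(): hands the job in, once; it reports no verdict.
The state is a dict: "time_s": time; "joint_positions": joint angles; "qd": joint speeds; "effort": joint torques, N m; "eef_pos": TCP position; "ee_rot": TCP orientation; "wrist_force": force on the tool from outside, world axes, zero at the start; "wrist_torque": the same for the moment, N m; "gripper_width": opening from 0.0 (shut) to 1.0 (fully open).
Only numpy, scipy, OpenCV 4.12 (cv2) and the standard library are available. Lean on these libraries where they do the work, as an engineer would, in place of code of your own. Each camera call takes 0.05 s, during which the arm holds its last target. There are 200 camera calls.

### The job

The empty square herb pot lies on its side: stand it upright on the worktop and let go, then take it again and lower it gently into the larger of the two white planters, until it sits on the liner. Press it lightly down until only a narrow gap of about 7 mm is left between the underside of its lip and the planter's rim, and no further, or lip and rim jam. Let go, leave both planters standing where they are, and do not disturb the tin and the garlic.

Things in the scene. Friction and masses are not known exactly. Their poses are not given: they have to be found in the camera images.
- pot_center (a point): Middle of the square tapered terracotta pot, on its axis 38 mm above its underside (76 mm tall, 0.10 to 0.2 kg). z: from underside to mouth; x and y: square to its flat sides. Underside 36 mm square, body 46 mm at the top. Starts lying on its +x side, on lip and foot edge, mouth end raised 10 degrees. Standing, this point is 38 mm up. Let go leaning less than about 15 degrees it rights itself.
- pot_lip (a point): Middle of the pot's lip, on its axis 68 mm above its underside; axes as point pot_center. The lip is a square band round the mouth, 58 mm wide outside and 41 mm inside, with upright flat faces 16 mm high, from 60 to 76 mm above the underside.
- planter_mouth (a point): Middle of the mouth of the larger white planter, level with its rim, 78 mm above its underside; z up, x and y square to its sides. Square, 71 mm wide outside at the rim, 54 mm inside, 58 mm at the foot, 0.8 kg, standing loose. In it hangs a grey tapered square liner cup, 48 mm wide inside at its top, just under the rim.
- liner_floor (a point): Middle of the liner's floor, 40 mm square inside, at first 40 mm under the planter's rim; axes as point planter_mouth. The pot's underside sits on it, at any of four quarter turns; the lip's underside then stands 20 mm above the rim and pot_center 2 mm under the rim. It sinks with the liner.
- liner (a joint): How far the liner has slid down, m: 0 at the start, at most 0.021. It carries the pot's weight unmoved, starts to slide at about 4.5 N of push, needs about 7 N at 13 mm, and stays where it is left. With the pot seated, the gap from lip to rim is 20 mm minus this value; under 1.5 mm of gap counts as jammed.
- narrow_mouth (a point): Middle of the mouth of the smaller white planter, level with its rim, 66 mm above its underside: 49 mm wide outside, 35 mm inside, no liner, too narrow for the pot. Stands loose; a bystander. The two planters may stand in either place.
- tin_center (a point): Middle of a low round food tin, 86 mm across and 40 mm tall, a bystander.
- garlic_center (a point): Middle of a garlic bulb, 56 mm across, a bystander.

How it is judged:
On the way, in this order (a step that is already met when the one before it is completed fails the run):
1. the pot stands upright on the worktop, away from the planters, let go (angle between pot_center's own z axis and vertical below 0.1 rad and height (world z) of pot_center between 0.033 and 0.043 m and horizontal distance between pot_center and planter_mouth above 0.07 m and contact force between the fingers and anything else below 0.3 N), for 0.3 s.
2. the pot is lowered, not dropped, into the larger planter, onto or just above the liner's floor, before the liner is pressed (horizontal distance between pot_center and planter_mouth below 0.012 m and angle between pot_center's own z axis and vertical below 0.15 rad and z of pot_center in the frame of planter_mouth between -0.008 and 0.006 m and value of joint liner below 0.005 m), for 0.08 s.
At the end, for the whole second after the job is handed in: The pot stands upright (0.1 rad) and centred (8 mm) in the larger planter on the liner floor, pressed down 9 to 17.5 mm, so its lip stands 2.5 to 11 mm above the rim; the planter is level, within 40 mm of its start; all at rest (horizontal distance between pot_center and planter_mouth below 0.008 m and angle between pot_center's own z axis and vertical below 0.1 rad and z of pot_center in the frame of planter_mouth between -0.0215 and -0.008 m and value of joint liner between 0.009 and 0.0175 m and velocity of joint liner below 0.002 m/s and angle between planter_mouth's own z axis and vertical below 0.05 rad and distance of planter_mouth from where it was at the start of the episode below 0.04 m); the robot touches nothing.
It fails at once if the pot is driven in until lip and rim jam (gap under 1.5 mm) (value of joint liner above 0.0185 m).
It fails at once if the larger planter is tipped or shifted by more than 50 mm (angle between planter_mouth's own z axis and vertical above 0.3 rad or distance of planter_mouth from where it was at the start of the episode above 0.05 m).
It fails at once if the smaller planter, the tin or the garlic is moved by more than 30 mm (distance of any of narrow_mouth, tin_center, garlic_center from where it was at the start of the episode above 0.03 m).
It also fails if it takes over 64 s, if anything falls off the work surface, if the arm or the gripper's body presses on something with over 40 N, if the wrist force passes 120 N, or if a joint passes its speed limit or range.

## Working session

There is one attempt and no reset: what is moved stays moved. The work goes in short steps, Python scripts to look and compute and a shell command to move; the robot and the scene stay as the last step left them, time stands still between calls to the robot, and variables do not carry over. Pictures are saved under pics/ and viewed, about 8 in all and at most 12, crops included, and the job is handed in when it is done.

```bash
mkdir -p pics; ls
cat > h.py <<'E'
import numpy as np, cv2
from cell import robot
from scipy.spatial.transform import Rotation as R
def grab(n,f=None):
    d=robot.grab_frame(n)
    if f: cv2.imwrite('pics/'+f,d['image'][:,:,::-1])
    return d
def KRT(d): return np.array([[d['fx'],0,d['cx']],[0,d['fy'],d['cy']],[0,0,1]]),R.from_rotvec(d['rvec']).as_matrix(),np.array(d['tvec'])
def pz(d,u,v,z):
    K,r,t=KRT(d); c=-r.T@t; w=r.T@np.linalg.inv(K)@[u,v,1]; return c+w*(z-c[2])/w[2]
def proj(d,P):
    K,r,t=KRT(d); q=(np.atleast_2d(P)@r.T+t)@K.T; return q[:,:2]/q[:,2:]
E
python3 - <<'E'
from h import *
for n in('side','top'):
    d=grab(n,n+'0.png');K,r,t=KRT(d);print(n,K[0,0],-r.T@t,r[2])
o=robot.get_obs();print(o,robot.grasp_offset,R.from_quat(np.roll(o['ee_rot'],-1)).as_matrix())
E
```

```text
pics
side 367.6207828514461 [ 0.25415211 -0.51928651  0.62653519] [ 0.31076764  0.69993886 -0.64304671]
top 381.986081473773 [0.46953757 0.063696   1.06766341] [ 0.08234731  0.01949921 -0.99641292]
{'time_s': 0.1, 'joint_positions': array([-1.2551612 ,  0.41181782, -0.01272665,  1.59687931,  0.00561326,
        1.13428379, -0.08216809]), 'qd': array([-0.00164631, -0.00209497, -0.00185143, -0.00120225,  0.00183266,
       -0.00089988,  0.00158993]), 'effort': array([ 2.04100652e-03, -5.89093351e+01,  6.43554814e-01, -2.91707361e+01,
       -5.37685887e-02,  1.44414935e-02,  3.33694049e-05]), 'eef_pos': array([0.23392489, 0.57913172, 0.22192757]), 'ee_rot': array([-7.91927161e-05,  1.90704877e-01,  9.81647183e-01, -6.71606206e-04]), 'wrist_force': array([ 0.38640744, -0.78640679,  0.25095053]), 'wrist_torque': array([-0.02272835,  0.01018157, -0.03680054]), 'gripper_width': 1.0011055494755148} 0.0187 [[-9.27263287e-01  3.74409705e-01 -4.11635771e-04]
 [ 3.74409918e-01  9.27262397e-01 -1.28835581e-03]
 [-1.00678545e-04 -1.34876555e-03 -9.99999085e-01]]
```

View pics/top0.png

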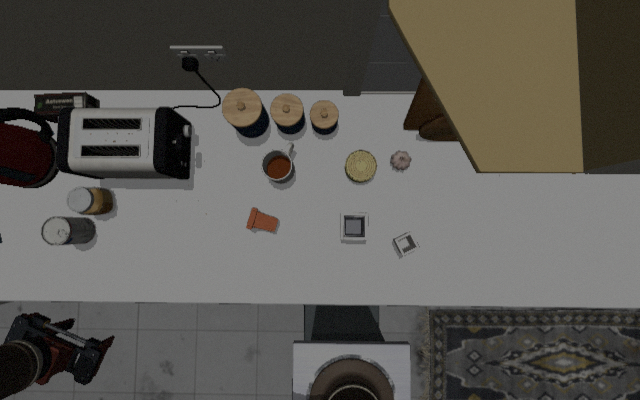

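View pics/side0.png

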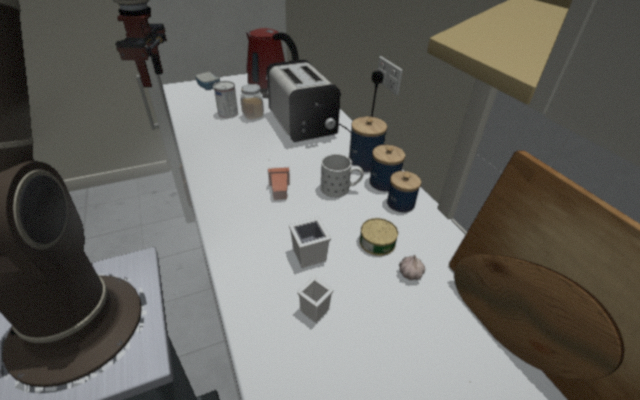

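Top view: the pot lies at about (263,220) with its mouth end to the left. The larger planter is at (354,226), the smaller at (405,244), the tin at (361,166) and the garlic at (400,160). I'll fit the pot's silhouette in both views and look at the planter in enlarged crops.

```bash
cat >> h.py <<'E'
from scipy.optimize import minimize
def sq(w,z): return [[sx*w/2,sy*w/2,z] for sx in(-1,1) for sy in(-1,1)]
LIP=np.array(sq(.058,.060)+sq(.058,.076)); BODY=np.array(sq(.036,0)+sq(.046,.060))
def mask(d):
    h=cv2.cvtColor(d['image'],cv2.COLOR_RGB2HSV); m=cv2.inRange(h,(0,70,60),(16,255,255))
    n,l,s,c=cv2.connectedComponentsWithStats(m); return l,s,c
def rend(d,M,T,S=4):
    im=np.zeros((400*S,640*S),np.uint8)
    for V in(LIP,BODY):
        p=proj(d,V@M.T+T); cv2.fillConvexPoly(im,cv2.convexHull(((p+.5)*S).astype(np.int32)),255)
    return cv2.resize(im,(640,400),interpolation=cv2.INTER_AREA)/255.
E
python3 - <<'E'
from h import *
ds=[grab('top'),grab('side')]; ms=[]
for d,(x,y) in zip(ds,[(263,220),(279,182)]):
    l,s,c=mask(d); k=[i for i in range(1,len(s)) if abs(c[i][0]-x)<15 and abs(c[i][1]-y)<15 and s[i][4]>50]
    ms.append(np.isin(l,k).astype(float)); print(s[k],c[k])
def pose(p):
    # p: foot edge x,y, yaw of pot axis(horizontal direction foot->mouth)
    e=np.radians(10.4); a=np.array([np.cos(p[2]),np.sin(p[2]),0]); z=a*np.cos(e)+np.array([0,0,np.sin(e)])
    x=a*np.sin(e)-np.array([0,0,np.cos(e)]); y=np.cross(z,x); M=np.c_[x,y,z]; return M,np.array([p[0],p[1],0])-M@[.018,0,0]
def cost(q):
    p=[q[0]/100,q[1]/100,q[2]/10]; M,T=pose(p); return sum(((rend(d,M,T)-m)**2).sum() for d,m in zip(ds,ms))
a=pz(ds[0],277,226,0.02);b=pz(ds[0],250,217,.03);print(a,b)
q0=[a[0]*100,a[1]*100,10*np.arctan2(*(b-a)[[1,0]])]
r=minimize(cost,q0,method='Nelder-Mead',options=dict(initial_simplex=[q0]+[np.add(q0,e) for e in np.eye(3)*1.]))
M,T=pose([r.x[0]/100,r.x[1]/100,r.x[2]/10]);print(r.fun,r.x,'lip',T+M@[0,0,.068],'foot',T)
A=cv2.resize(ds[0]['image'][200:260,330:430],(800,480),interpolation=cv2.INTER_CUBIC)
cv2.imwrite('pics/pl_top.png',A[:,:,::-1])
A=cv2.resize(ds[1]['image'][210:330,270:350],(400,600),interpolation=cv2.INTER_CUBIC)
cv2.imwrite('pics/pl_side.png',A[:,:,::-1])
print(robot.get_obs()['time_s'])
E
```

```text
[[246 208  32  24 472]] [[261.11440678 220.69491525]]
[[269 168  20  24 378]] [[278.96560847 178.51058201]]
[0.466899   0.20507424 0.02      ] [0.49074953 0.27782575 0.03      ]
247.14240676662828 [47.00118422 21.25552439 12.71685538] lip [0.48876277 0.27336336 0.02997959] foot [0.46905436 0.20945017 0.01770429]
0.2
```

View pics/pl_top.png

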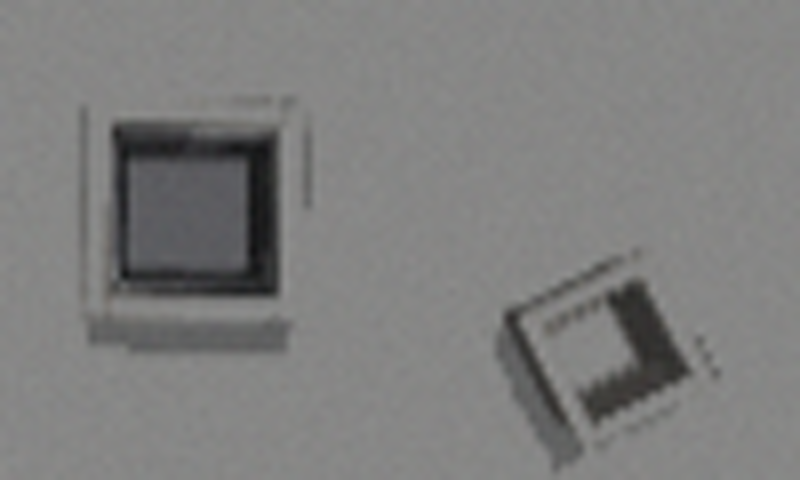

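The mouth's opening spans (112..278, 122..296) in the 8x crop, so its centre is about (354,226) full frame and it is nearly square to the image. Next: compute its position and yaw, and check the pot fit with an overlay.

Run:
```python
from h import *
ds=[grab('top'),grab('side')]
f=lambda u,v:pz(ds[0],330+(u+.5)/8-.5,200+(v+.5)/8-.5,.078)
c=[f(*p) for p in[(112,122),(278,122),(278,296),(112,296)]]
o=[f(*p) for p in[(83,102),(300,98),(300,318),(85,318)]]
for q in(c,o):
    print('mouth',np.mean(q,0),[np.linalg.norm(q[i]-q[i-1]).round(4) for i in range(4)],np.degrees([np.arctan2(*(q[1]-q[0])[[0,1]]),np.arctan2(*(q[2]-q[3])[[0,1]])]))
# expected side-view rim corners
m=np.mean(c,0); print('side rim proj',proj(ds[1],[m+[sx*.0355,sy*.0355,0] for sx in(-1,1) for sy in(-1,1)]).round(1).tolist())
a=1.2717;e=np.radians(10.4);ax=np.array([np.cos(a),np.sin(a),0]);z=ax*np.cos(e)+[0,0,np.sin(e)];x=ax*np.sin(e)-[0,0,np.cos(e)];M=np.c_[x,np.cross(z,x),z];T=np.array([.469054,.20945,.0177])
out=[]
for d,(x0,y0) in zip(ds,[(230,200),(249,155)]):
    S=8;A=cv2.resize(d['image'],None,fx=S,fy=S,interpolation=cv2.INTER_CUBIC)
    for V in(LIP,BODY):
        p=((proj(d,V@M.T+T)+.5)*S).astype(np.int32)
        for i in range(8):
            for j in range(i):
                if bin(i^j).count('1')==1: cv2.line(A,p[i].tolist(),p[j].tolist(),(0,255,0),1)
    out.append(A[y0*S:(y0+45)*S,x0*S:(x0+50)*S])
A=d['image'][210:330,270:350]
cv2.imwrite('pics/ov.png',np.hstack(out+[cv2.resize(d['image'][210:330,270:350],(240,360))])[:,:800*2][:, :, ::-1] if 0 else cv2.resize(np.hstack(out),(800,360))[:,:,::-1])
```

```text
mouth [ 0.46949415 -0.0015487   0.078     ] [np.float64(0.0559), np.float64(0.0535), np.float64(0.0559), np.float64(0.0533)] [179.57595365 179.51468653]
mouth [ 0.46952353 -0.00057424  0.078     ] [np.float64(0.0694), np.float64(0.0701), np.float64(0.0706), np.float64(0.069)] [178.52691093 179.50698084]
side rim proj [[301.2, 246.8], [289.4, 224.5], [332.9, 237.5], [319.6, 216.4]]
```

View pics/ov.png

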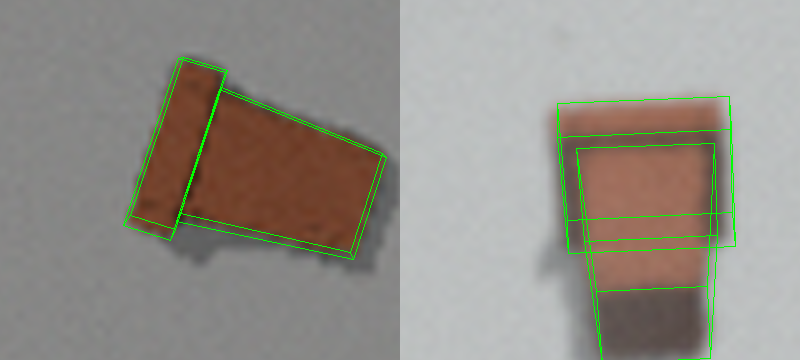

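View pics/pl_side.png

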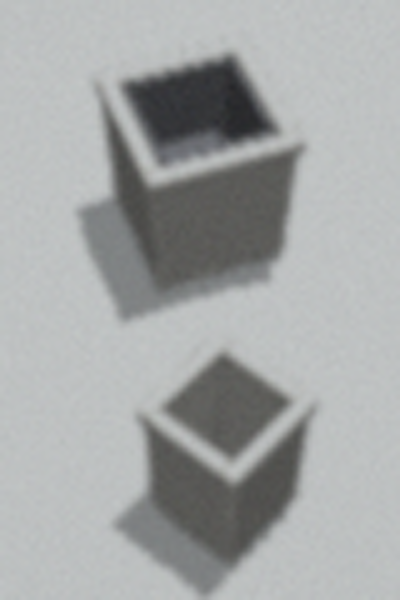

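The overlay agrees with the pot in both views. The lip centre is at (0.489, 0.273, 0.030), and the axis points foot to mouth at 72.9 deg. The side crop's rim corners match the planter estimate of (0.469, -0.001) to about 1–2 px. I'll turn the tool 85 deg, then go above the lip.

```bash
python3 -m handwheel '[[87,0,0,0,1.42],[87,0,0,0,1.42],[87,0,0,0,1.42],[87,0,0,0,1.42],[87,0,0,0,1.42],[87,0,0,0,1.42],[87,0,0,0,1.42],[87,0,0,0,1.42],[87,0,0,0,1.42],[87,0,0,0,1.42]]'; python3 -m handwheel '[[87,-22,33,0,0],[87,-22,33,0,0],[87,-22,33,0,0],[87,-22,33,0,0],[87,-22,33,0,0],[87,-22,33,0,0],[87,-22,33,0,0],[87,-22,33,0,0],[87,-22,33,0,0],[87,-20,36,0,0],[87,0,0,0,0],[87,0,0,0,0]]'
cat >> h.py <<'E'
def need(P,ang):
    "rows' dx,dy,dz mm in tool axes to bring GRASP point to P; tool-y world angle now, yaw units needed (mod 180)"
    o=robot.get_obs(); M=R.from_quat(np.roll(o['ee_rot'],-1)).as_matrix(); g=o['eef_pos']-M[:,2]*robot.grasp_offset
    t=np.degrees(np.arctan2(M[1,1],M[0,1])); e=(t-ang+90)%180-90
    print('t',o['time_s'],'grasp',g.round(4),'tooly',t.round(2),'yaw units',round(e/6,3),'d mm',((P-g)@M*1000).round(1),'F',o['wrist_force'].round(2),'w',o['gripper_width'])
E
python3 -c "
from h import *
need(np.array([.4888,.2734,.030]),-17.14)"
```

```text
time_s: 1.55
eef_pos: [0.234, 0.5795, 0.2226]
ee_rot: [0.0, 0.806, 0.592, -0.0]
wrist_force: [0.1, -0.8, 0.3]
gripper_width: 0.993
time_s: 3.05
eef_pos: [0.4873, 0.2733, 0.2225]
ee_rot: [-0.0, 0.805, 0.594, -0.0]
wrist_force: [1.3, -0.3, -0.1]
gripper_width: 0.99
t 3.05 grasp [0.4873 0.2733 0.2412] tooly -17.19 yaw units -0.008 d mm [  0.5   1.5 211.2] F [ 1.32 -0.33 -0.12] w 0.9896927120805545
```

```bash
python3 -m handwheel '[[87,0,1.5,40,0],[87,0,0,40,0],[87,0,0,40,0],[87,0,0,40,0],[87,0,0,30,0],[87,0,0,15,0],[87,0,0,6,0],[87,0,0,0,0]]'; python3 -m handwheel '[[50,0,0,0,0],[50,0,0,0,0],[50,0,0,0,0],[50,0,0,0,0],[50,0,0,0,0],[50,0,0,0,0]]'
python3 -c "
from h import *
need(np.array([.4888,.2734,.030]),-17.14)"
```

```text
time_s: 4.05
eef_pos: [0.4893, 0.2729, 0.0121]
ee_rot: [-0.0, 0.805, 0.594, 0.0]
wrist_force: [-0.2, 0.4, -0.1]
gripper_width: 0.991
time_s: 4.8
eef_pos: [0.4893, 0.2726, 0.0119]
ee_rot: [-0.0, 0.805, 0.593, 0.0]
wrist_force: [-1.2, 0.2, 4.9]
gripper_width: 0.664
t 4.8 grasp [0.4893 0.2726 0.0306] tooly -17.19 yaw units -0.008 d mm [ 0.6 -0.7  0.6] F [-1.22  0.23  4.9 ] w 0.6642517339124716
```

Gripped at 58.4 mm, which fits the lip. Now I'll raise it along an arc about the foot edge, the first third, and look.

```bash
python3 -m handwheel '[[50,-3,0,-5.2,0],[50,-3,0,-5.2,0],[50,-3.9,0,-4.7,0],[50,-4,0,-4.7,0],[50,-4.7,0,-4,0],[50,-4.7,0,-4,0],[50,0,0,0,0]]'
python3 - <<'E'
from h import *
need(np.zeros(3),-17.14)
d=grab('side');e=grab('top')
A=cv2.resize(d['image'][130:210,230:330],(600,480),interpolation=cv2.INTER_CUBIC)
cv2.imwrite('pics/a1.png',A[:,:,::-1])
E
```

```text
time_s: 5.68
eef_pos: [0.4824, 0.2498, 0.0398]
ee_rot: [0.0, 0.805, 0.593, 0.0]
wrist_force: [-0.9, -1.1, -1.7]
gripper_width: 0.662
t 5.675 grasp [0.4824 0.2498 0.0585] tooly -17.22 yaw units -0.014 d mm [-381.4 -386.8   58.3] F [-0.94 -1.09 -1.7 ] w 0.6622713411521642
```

View pics/a1.png

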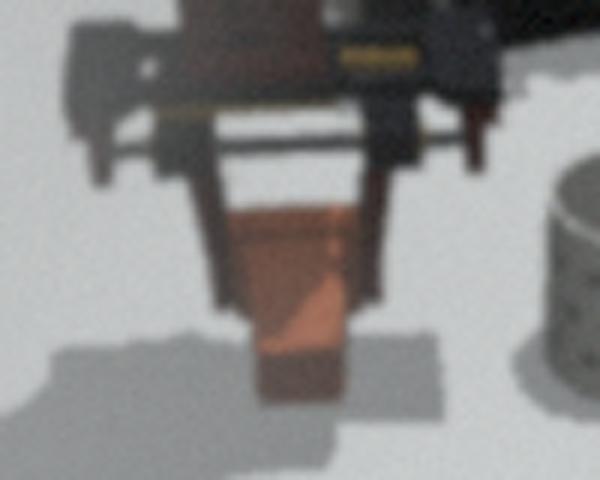

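```bash
cat >> h.py <<'E'
def foot(d,G,a,es,off=.068):
    "side-view foot edges if lip centre is at G: rows of the upper and lower foot edge middles"
    for e in es:
        er=np.radians(e);ax=np.array([np.cos(a),np.sin(a),0]);z=ax*np.cos(er)+[0,0,np.sin(er)];x=ax*np.sin(er)-[0,0,np.cos(er)]
        T=G-z*off; print(e,'-x edge',proj(d,T-x*.018).round(1),'+x edge',proj(d,T+x*.018).round(1),'lowest z',(T+x*.018)[2].round(4),(T-x*.018)[2].round(4))
E
python3 - <<'E'
from h import *
foot(grab('side'),np.array([.4824,.2498,.0585]),1.2717,range(10,91,10))
E
```

```text
10 -x edge [[280.  187.5]] +x edge [[280.6 197. ]] lowest z 0.029 0.0644
20 -x edge [[280.3 191.4]] +x edge [[280.7 198.7]] lowest z 0.0183 0.0522
30 -x edge [[280.5 194.6]] +x edge [[280.8 199.5]] lowest z 0.0089 0.0401
40 -x edge [[280.6 197. ]] +x edge [[280.9 199.6]] lowest z 0.001 0.0286
50 -x edge [[280.7 198.7]] +x edge [[280.9 198.9]] lowest z -0.0052 0.018
60 -x edge [[280.8 199.6]] +x edge [[280.8 197.4]] lowest z -0.0094 0.0086
70 -x edge [[280.9 199.6]] +x edge [[280.8 195.3]] lowest z -0.0116 0.0008
80 -x edge [[280.9 198.8]] +x edge [[280.6 192.5]] lowest z -0.0116 -0.0053
90 -x edge [[280.8 197.3]] +x edge [[280.5 189.3]] lowest z -0.0095 -0.0095
```

The foot edges at rows 188 and 197 mean the pot is still pitched 10 deg: the grip holds it rigid and the foot is 29 mm up. I'll lower it a bit, then ease the fingers in small steps so its weight swings the foot down.

```bash
cat > prof.py <<'E'
from h import *
d=grab('side'); I=d['image'].astype(int); o=robot.get_obs(); M=R.from_quat(np.roll(o['ee_rot'],-1)).as_matrix(); G=o['eef_pos']-M[:,2]*robot.grasp_offset
p=proj(d,G-[.0176,.0573,0])[0]; c=int(round(p[0])); r=int(round(proj(d,G)[0][1]))
print('t',o['time_s'],'w mm',o['gripper_width']*87.8,'F',o['wrist_force'].round(1),'col',c)
print('R rows from',r,':',I[r:r+40,c-2:c+3,0].mean(1).astype(int).tolist())
print('R-B',(I[r:r+40,c-2:c+3,0]-I[r:r+40,c-2:c+3,2]).mean(1).astype(int).tolist())
foot(d,G,1.2717,[10,20,30,40,50])
E
python3 -m handwheel '[[50,0,0,5,0],[50,0,0,5,0],[50,0,0,0,0]]'; python3 prof.py
python3 -m handwheel '[[56,0,0,0,0],[57,0,0,0,0],[57.5,0,0,0,0],[57.5,0,0,0,0]]'; python3 prof.py|head -3;python3 -m handwheel '[[57.8,0,0,0,0],[57.8,0,0,0,0]]'; python3 prof.py |head -3
```

```text
time_s: 6.2
eef_pos: [0.4818, 0.2499, 0.0287]
ee_rot: [-0.0, 0.805, 0.594, -0.001]
wrist_force: [0.5, -0.3, -1.0]
gripper_width: 0.658
t 6.25 w mm 57.81562827214515 F [ 0.5  0.6 -2.5] col 280
R rows from 176 : [109, 110, 111, 113, 112, 115, 120, 125, 135, 144, 153, 158, 159, 159, 157, 136, 103, 88, 90, 91, 90, 90, 91, 95, 111, 127, 136, 138, 139, 137, 138, 145, 169, 192, 196, 198, 196, 197, 197, 198]
R-B [38, 39, 38, 38, 39, 41, 42, 46, 51, 57, 61, 66, 66, 66, 65, 50, 26, 17, 17, 17, 18, 17, 17, 14, 6, 0, -2, -3, -3, -3, -3, -3, -3, -2, -3, -3, -3, -3, -3, -3]
10 -x edge [[280.1 190.9]] +x edge [[280.7 200.2]] lowest z 0.0182 0.0536
20 -x edge [[280.3 194.7]] +x edge [[280.8 201.8]] lowest z 0.0075 0.0414
30 -x edge [[280.5 197.8]] +x edge [[280.9 202.7]] lowest z -0.0019 0.0293
40 -x edge [[280.7 200.2]] +x edge [[280.9 202.7]] lowest z -0.0098 0.0178
50 -x edge [[280.8 201.9]] +x edge [[280.9 201.9]] lowest z -0.016 0.0072
time_s: 6.75
eef_pos: [0.4823, 0.2502, 0.0295]
ee_rot: [-0.0, 0.805, 0.594, 0.0]
wrist_force: [-0.0, 0.4, -2.0]
gripper_width: 0.657
t 6.8 w mm 57.88575504875979
[... 268 characters left out ...]
, 45, 51, 56, 60, 64, 66, 66, 66, 60, 44, 25, 18, 17, 16, 17, 17, 17, 14, 5, -1, -3, -2, -3, -4, -3, -3, -3, -3, -3, -3, -3, -3, -3, -3]
time_s: 7.05
eef_pos: [0.4823, 0.2502, 0.0294]
ee_rot: [0.0, 0.805, 0.594, 0.0]
wrist_force: [0.9, -0.6, -1.3]
gripper_width: 0.658
t 7.1 w mm 58.01095016378147 F [ 0.  -0.7 -0.9] col 280
R rows from 176 : [108, 109, 110, 112, 114, 117, 126, 134, 140, 145, 155, 159, 161, 161, 153, 132, 101, 91, 91, 89, 90, 90, 90, 99, 120, 134, 139, 139, 137, 138, 138, 147, 168, 191, 197, 198, 198, 197, 199, 198]
R-B [38, 37, 38, 38, 38, 40, 45, 52, 54, 59, 63, 66, 68, 66, 63, 46, 25, 17, 18, 17, 17, 17, 17, 14, 5, -1, -3, -2, -4, -3, -3, -3, -4, -3, -3, -3, -3, -4, -3, -3]
```

```bash
for w in 1; do python3 -m handwheel '[[58,0,0,0,0],[58,0,0,0,0]]'; python3 prof.py|sed -n 1,3p; python3 -m handwheel '[[58.2,0,0,0,0],[58.2,0,0,0,0]]'; python3 prof.py |sed -n 1,3p;  done
```

```text
time_s: 7.35
eef_pos: [0.4824, 0.2503, 0.0296]
ee_rot: [-0.0, 0.805, 0.594, 0.0]
wrist_force: [0.0, 0.7, -0.4]
gripper_width: 0.659
t 7.4 w mm 58.085554799397684 F [ 0.2 -0.4  0.1] col 280
R rows from 176 : [97, 100, 106, 111, 110, 111, 114, 114, 114, 116, 119, 121, 127, 136, 146, 154, 159, 160, 154, 135, 105, 91, 90, 91, 89, 88, 89, 93, 106, 127, 147, 171, 192, 196, 197, 197, 197, 198, 198, 198]
R-B [29, 30, 35, 36, 37, 36, 36, 36, 36, 37, 38, 38, 43, 50, 56, 62, 65, 65, 61, 49, 28, 17, 16, 17, 17, 15, 17, 14, 6, 0, -3, -3, -3, -3, -3, -3, -4, -3, -4, -3]
time_s: 7.65
eef_pos: [0.4823, 0.2502, 0.0295]
ee_rot: [0.0, 0.805, 0.593, 0.0]
wrist_force: [-0.9, -0.6, 0.4]
gripper_width: 0.665
t 7.7 w mm 58.385091064971164 F [-0.1 -0.2 -0.6] col 280
R rows from 176 : [98, 100, 108, 111, 112, 111, 113, 112, 114, 117, 119, 120, 126, 134, 145, 156, 159, 159, 155, 135, 105, 92, 91, 91, 90, 89, 90, 92, 108, 128, 145, 172, 191, 197, 197, 198, 197, 196, 197, 197]
R-B [30, 31, 34, 36, 36, 37, 37, 36, 36, 37, 38, 38, 43, 49, 56, 62, 64, 66, 63, 49, 28, 18, 17, 17, 18, 17, 17, 13, 6, 0, -3, -3, -3, -3, -3, -3, -3, -4, -3, -4]
```

At 58.0 mm the pot slid straight down 13–18 mm without turning, so it lies flat again. Plan: take only the upper mouth corner of the lip between the pad tips. That small patch has little twist resistance, so the pot can swing. First I'll open, back off and re-measure.

```bash
cat >> h.py <<'E'
def fitlying(x0,y0,a0,views,box):
    ds={n:grab(n) for n in views}; ms={}
    def pose(q):
        e=np.radians(10.4); a=np.array([np.cos(q[2]/10),np.sin(q[2]/10),0]); z=a*np.cos(e)+[0,0,np.sin(e)]
        x=a*np.sin(e)-[0,0,np.cos(e)]; M=np.c_[x,np.cross(z,x),z]; return M,np.array([q[0]/100,q[1]/100,0])-M@[.018,0,0]
    for n,d in ds.items():
        h=cv2.cvtColor(d['image'],cv2.COLOR_RGB2HSV).astype(int); m=((h[...,0]<16)&(h[...,1]>70)&(h[...,2]>60)).astype(float)
        u,v=box[n]; w=np.zeros_like(m); w[v-30:v+30,u-30:u+30]=1; ms[n]=m*w
    cost=lambda q:sum(((rend(ds[n],*pose(q))-ms[n])**2).sum() for n in ds)
    q0=[x0*100,y0*100,a0*10]
    r=minimize(cost,q0,method='Nelder-Mead',options=dict(initial_simplex=[q0]+[np.add(q0,e) for e in np.eye(3)*1.]))
    M,T=pose(r.x); print('fit',r.fun,[m.sum() for m in ms.values()],'yaw deg',np.degrees(r.x[2]/10),'lip',T+M@[0,0,.068],'corner',T+M@[-.0265,0,.073]); return M,T
E
python3 -m handwheel '[[75,0,0,0,0],[87,0,0,0,0],[87,0,0,0,0],[87,0,0,-40,0],[87,0,0,-40,0],[87,0,0,-40,0],[87,45,0,-20,0],[87,45,0,0,0],[87,45,0,0,0],[87,0,0,0,0]]'
python3 - <<'E'
from h import *
M,T=fitlying(.465,.19,1.2717,['top','side'],dict(top=(263,224),side=(280,188)))
need(T+M@[-.0265,0,.073],-17.14)
out=[]
for n,(u,v) in dict(top=(263,224),side=(280,185)).items(): out.append(cv2.resize(grab(n)['image'][v-40:v+40,u-40:u+40],(400,400),interpolation=cv2.INTER_CUBIC))
cv2.imwrite('pics/b1.png',np.hstack(out)[:,:,::-1])
E
```

```text
time_s: 8.95
eef_pos: [0.5214, 0.3829, 0.1686]
ee_rot: [-0.0, 0.803, 0.595, 0.0]
wrist_force: [-0.7, -0.1, 0.2]
gripper_width: 0.994
fit 249.0966551326413 [np.float64(468.0), np.float64(394.0)] yaw deg 73.86220115147746 lip [0.48386937 0.25328793 0.02997959] corner [0.48390664 0.25341675 0.05694683]
t 9.05 grasp [0.5219 0.3786 0.1875] tooly -17.18 yaw units -0.006 d mm [-130.6    0.6  130.8] F [ 0.37 -1.17 -0.43] w 0.9875828565963591
```

View pics/b1.png

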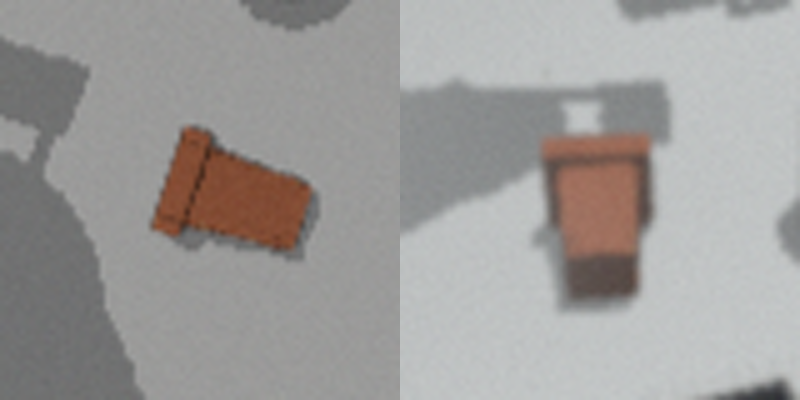

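The pot lies unharmed; the fit gives lip (0.484, 0.253) and yaw 73.9 deg. I'll pinch the lip's upper mouth corner with the pad tips at z = 52 mm, about 7 mm of overlap.

```bash
python3 -m handwheel '[[87,-40,0,0,-0.15],[87,-40,0,0,0],[87,-43,0.6,0,0],[87,0,0,40,0],[87,0,0,40,0],[87,0,0,25,0],[87,0,0,12,0],[87,0,0,0,0]]'; python3 -m handwheel '[[50,0,0,0,0],[50,0,0,0,0],[50,0,0,0,0],[50,0,0,0,0],[50,0,0,0,0]]'
python3 -c "
from h import *
need(np.array([.4839,.2534,.0569]),-16.14)"
```

```text
time_s: 10.15
eef_pos: [0.4876, 0.2603, 0.0524]
ee_rot: [0.0, 0.8, 0.599, -0.0]
wrist_force: [0.3, -0.5, 0.8]
gripper_width: 0.987
time_s: 10.78
eef_pos: [0.4876, 0.2616, 0.0528]
ee_rot: [-0.0, 0.8, 0.6, 0.0]
wrist_force: [-1.3, 1.7, 4.4]
gripper_width: 0.629
t 10.775 grasp [0.4876 0.2616 0.0715] tooly -16.27 yaw units -0.021 d mm [-8.9 -1.3 14.6] F [-1.35  1.73  4.35] w 0.6287844649857439
```

```bash
python3 -m handwheel '[[50,-2.5,0,-3.5,0],[50,-2.5,0,-3.5,0],[50,-3,0,-4,0],[50,-3,0,-4,0],[50,0,0,0,0]]'
python3 - <<'E'
from h import *
need(np.zeros(3),-16.14)
out=[]
for n,(u,v) in dict(top=(263,224),side=(280,170)).items(): out.append(cv2.resize(grab(n)['image'][v-40:v+40,u-40:u+40],(400,400),interpolation=cv2.INTER_CUBIC))
cv2.imwrite('pics/b2.png',np.hstack(out)[:,:,::-1])
E
```

```text
time_s: 11.4
eef_pos: [0.4847, 0.2503, 0.0678]
ee_rot: [0.0, 0.8, 0.6, 0.0]
wrist_force: [0.5, 1.0, -1.1]
gripper_width: 0.636
t 11.4 grasp [0.4847 0.2502 0.0865] tooly -16.31 yaw units -0.029 d mm [-376.4 -394.9   86.2] F [ 0.48  1.   -1.07] w 0.635687867815257
```

View pics/b2.png

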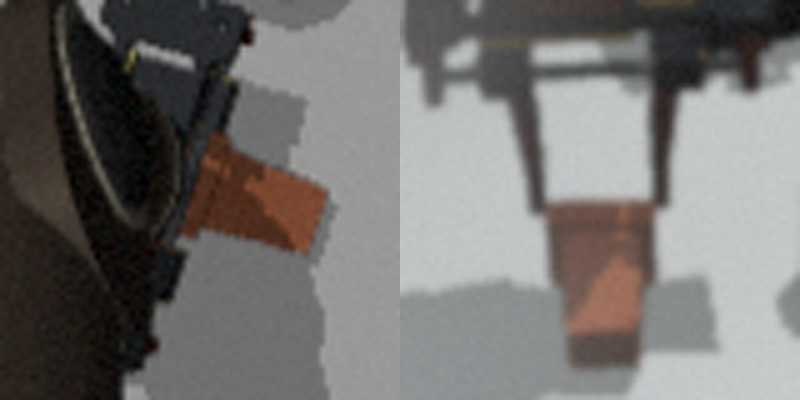

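The foot face is now about 7 rows tall (196 to 203), i.e. roughly 20 deg pitch, so the pot pivots in the tips. I'll continue the arc.

```bash
python3 -m handwheel '[[50,-4.4,0,-1.8,0],[50,-4.4,0,-1.8,0],[50,-7,0,-3,0],[50,-7,0,-3,0],[50,-7,0,-2,0],[50,-7,0,-2,0],[50,0,0,0,0]]'
cat > look.py <<'E'
from h import *
import sys
need(np.zeros(3),-16.14)
d=grab('side'); o=robot.get_obs(); u,v=proj(d,o['eef_pos'])[0].astype(int); v+=10
cv2.imwrite('pics/'+sys.argv[1],cv2.resize(d['image'][v-25:v+35,u-40:u+40],(640,480),interpolation=cv2.INTER_CUBIC)[:,:,::-1]); print('origin',u-40,v-25,'scale 8')
c=d['image'][:,u-2:u+3].astype(int).mean(1); print('rows from',v-5,[(int(a),int(a-b)) for a,g,b in c[v-5:v+35]])
E
python3 look.py b3.png
```

```text
time_s: 12.38
eef_pos: [0.4742, 0.2146, 0.0813]
ee_rot: [0.0, 0.8, 0.599, 0.0]
wrist_force: [0.6, 0.5, -1.3]
gripper_width: 0.634
t 12.375 grasp [0.4742 0.2146 0.1   ] tooly -16.33 yaw units -0.032 d mm [-339.3 -394.8   99.9] F [ 0.62  0.52 -1.26] w 0.6344312455375689
origin 240 158 scale 8
rows from 178 [(103, 31), (97, 25), (102, 28), (110, 35), (112, 36), (113, 35), (113, 36), (116, 37), (122, 40), (121, 39), (121, 39), (132, 47), (143, 55), (151, 59), (156, 62), (157, 64), (158, 65), (160, 65), (162, 66), (160, 67), (161, 66), (160, 66), (153, 62), (131, 47), (99, 24), (86, 16), (86, 16), (84, 17), (83, 16), (87, 16), (98, 11), (120, 2), (134, -2), (135, -4), (137, -3), (137, -3), (136, -4), (137, -3), (135, -5), (137, -4)]
```

```bash
cat >> h.py <<'E'
def footp(d,es,a=np.radians(73.9),pin=(-.0265,0,.073)):
    o=robot.get_obs(); ax=np.array([np.cos(a),np.sin(a),0]); P=o['eef_pos']-ax*.0075+[0,0,.004]
    for e in es:
        er=np.radians(e);z=ax*np.cos(er)+[0,0,np.sin(er)];x=ax*np.sin(er)-[0,0,np.cos(er)];M=np.c_[x,np.cross(z,x),z]; T=P-M@np.array(pin)
        print(e,'rows -x edge',proj(d,T-x*.018)[0].round(1),'+x edge',proj(d,T+x*.018)[0].round(1),'z',(T-x*.018)[2].round(4),(T+x*.018)[2].round(4))
E
python3 -c "
from h import *
footp(grab('side'),range(10,71,5))"
```

```text
10 rows -x edge [282.1 198.5] +x edge [282.5 207.9] z 0.064 0.0286
15 rows -x edge [282.1 199.8] +x edge [282.5 208.2] z 0.058 0.0232
20 rows -x edge [282.2 201. ] +x edge [282.5 208.2] z 0.0521 0.0183
25 rows -x edge [282.2 202. ] +x edge [282.5 208. ] z 0.0465 0.0139
30 rows -x edge [282.2 202.7] +x edge [282.4 207.5] z 0.0412 0.0101
35 rows -x edge [282.2 203.2] +x edge [282.4 206.8] z 0.0363 0.0068
40 rows -x edge [282.2 203.4] +x edge [282.3 205.8] z 0.0317 0.0041
45 rows -x edge [282.2 203.5] +x edge [282.2 204.7] z 0.0275 0.002
50 rows -x edge [282.2 203.3] +x edge [282.1 203.3] z 0.0237 0.0006
55 rows -x edge [282.1 202.9] +x edge [282.  201.7] z 0.0204 -0.0002
60 rows -x edge [282.1 202.3] +x edge [281.8 200. ] z 0.0176 -0.0004
65 rows -x edge [282.  201.5] +x edge [281.7 198.1] z 0.0153 0.0001
70 rows -x edge [281.9 200.5] +x edge [281.6 196.1] z 0.0136 0.0013
```

```bash
cat > rows.py <<'E'
from h import *
d=grab('side'); o=robot.get_obs(); u,v=proj(d,o['eef_pos'])[0].astype(int)
c=d['image'][:,u-2:u+3].astype(float).mean(1); s=c[:,0]-c[:,2]
r=np.arange(v,v+45); top=[i for i in r if s[i]>45][-1:]; bot=[i for i in r if s[i]>9][-1:]
def cross(th,i): return i+(s[i]-th)/(s[i]-s[i+1])
print('t',round(o['time_s'],2),'w',round(o['gripper_width']*87.8,2),'F',o['wrist_force'].round(1),'edges',[round(cross(th,i[0]),1) for th,i in((42,top),(8,bot)) if i])
E
for i in 1; do python3 -m handwheel '[[53,0,0,0,0],[54,0,0,0,0],[54,0,0,0,0]]' >/dev/null; python3 rows.py; python3 -m handwheel '[[54.5,0,0,0,0],[55,0,0,0,0],[55,0,0,0,0]]'>/dev/null; python3 rows.py;  python3 -m handwheel '[[55.3,0,0,0,0],[55.3,0,0,0,0]]'>/dev/null; python3 rows.py; done
```

```text
t 12.9 w 56.1 F [-0.3 -0.  -0.8] edges [np.float64(201.2), np.float64(208.4)]
t 13.32 w 55.73 F [ 0.2 -1.  -1.8] edges [np.float64(201.2), np.float64(208.4)]
t 13.62 w 55.75 F [-0.4 -0.6 -1.8] edges [np.float64(201.2), np.float64(208.4)]
```

```bash
for i in 1; do python3 -m handwheel '[[55.6,0,0,0,0],[55.6,0,0,0,0]]' >/dev/null; python3 rows.py; python3 -m handwheel '[[55.9,0,0,0,0],[55.9,0,0,0,0]]'>/dev/null; python3 rows.py;  python3 -m handwheel '[[56.2,0,0,0,0],[56.2,0,0,0,0]]'>/dev/null; python3 rows.py; python3 -m handwheel '[[56.4,0,0,0,0],[56.4,0,0,0,0]]'>/dev/null; python3 rows.py;python3 -m handwheel '[[56.6,0,0,0,0],[56.6,0,0,0,0]]'>/dev/null; python3 rows.py; done
```

```text
t 13.93 w 56.35 F [ 0.1  0.3 -0.6] edges [np.float64(201.2), np.float64(208.4)]
t 14.22 w 56.8 F [ 0.2  0.6 -2.2] edges [np.float64(201.2), np.float64(208.4)]
t 14.53 w 57.02 F [ 0.1 -0.  -1. ] edges [np.float64(201.2), np.float64(208.4)]
t 14.82 w 56.92 F [-0.  -0.2 -1.1] edges [np.float64(201.2), np.float64(208.4)]
t 15.12 w 56.89 F [ 0.7  0.1 -1.5] edges [np.float64(201.2), np.float64(208.4)]
```

```bash
for i in 1; do python3 -m handwheel '[[56.9,0,0,0,0],[56.9,0,0,0,0]]' >/dev/null; python3 rows.py; python3 -m handwheel '[[57.1,0,0,0,0],[57.1,0,0,0,0]]'>/dev/null; python3 rows.py;  python3 -m handwheel '[[57.3,0,0,0,0],[57.3,0,0,0,0]]'>/dev/null; python3 rows.py; python3 -m handwheel '[[57.5,0,0,0,0],[57.5,0,0,0,0]]'>/dev/null; python3 rows.py; done
```

```text
t 15.43 w 57.08 F [-1.  -0.5 -2.1] edges [np.float64(202.3), np.float64(208.3)]
t 15.72 w 57.65 F [-0.5 -0.  -1.7] edges [np.float64(202.3), np.float64(208.3)]
t 16.02 w 57.67 F [-0.3 -0.  -0.8] edges [np.float64(203.5), np.float64(205.5)]
t 16.32 w 57.44 F [-0.6 -0.8 -0.2] edges [np.float64(203.5), np.float64(205.3)]
```

It works: at 57.3 mm the foot swung down to about 42 deg pitch and is near the worktop. I'll carry the mouth over the foot with this light grip.

```bash
python3 -m handwheel '[[57.3,-3,0,0,0],[57.3,-3,0,-0.5,0],[57.3,-3,0,-0.5,0],[57.3,-3,0,0,0],[57.3,-3,0,0,0],[57.3,-3,0,0,0],[57.3,0,0,0,0]]' ; python3 rows.py; python3 -m handwheel '[[57.3,-3,0,0,0],[57.3,-3,0,0,0],[57.3,-3,0,0,0],[57.3,-3,0,0,0],[57.3,-3,0,0,0],[57.3,0,0,0,0]]'; python3 rows.py; python3 look.py b3.png|head -2;  python3 -c "
from h import *
footp(grab('side'),range(30,111,10))"
```

```text
time_s: 17.2
eef_pos: [0.4698, 0.1978, 0.0828]
ee_rot: [0.0, 0.8, 0.6, 0.001]
wrist_force: [-1.1, 1.3, 7.4]
gripper_width: 0.654
t 17.25 w 57.76 F [-0.7  0.9  8.3] edges [np.float64(207.6)]
time_s: 18.0
eef_pos: [0.4653, 0.183, 0.0822]
ee_rot: [0.0, 0.8, 0.6, 0.0]
wrist_force: [0.7, -1.1, 3.9]
gripper_width: 0.652
t 18.05 w 57.48 F [-0.2  0.2  3.9] edges [np.float64(210.2)]
t 18.05 grasp [0.4653 0.1832 0.1009] tooly -16.31 yaw units -0.029 d mm [-306.6 -395.2  100.5] F [-0.2   0.24  3.94] w 0.6546462859612024
origin 241 166 scale 8
30 rows -x edge [283.  211.1] +x edge [283.1 215.8] z 0.0423 0.0112
40 rows -x edge [283.  211.8] +x edge [283.  213.9] z 0.0328 0.0052
50 rows -x edge [282.9 211.5] +x edge [282.8 211.2] z 0.0248 0.0017
60 rows -x edge [282.8 210.4] +x edge [282.5 207.7] z 0.0187 0.0007
70 rows -x edge [282.6 208.4] +x edge [282.2 203.6] z 0.0147 0.0024
80 rows -x edge [282.4 205.8] +x edge [281.9 198.9] z 0.0128 0.0066
90 rows -x edge [282.2 202.5] +x edge [281.6 193.8] z 0.0132 0.0132
100 rows -x edge [281.9 198.6] +x edge [281.2 188.5] z 0.0158 0.022
110 rows -x edge [281.6 194.4] +x edge [280.9 182.9] z 0.0205 0.0328
```

View pics/b3.png

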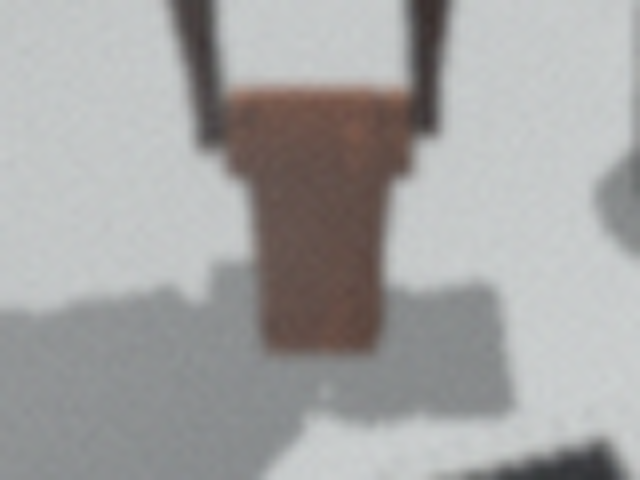

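The pot is at about 60 deg now, foot on the worktop (bottom edge row 210). Continuing the arc.

```bash
python3 -m handwheel '[[57.3,-3.5,0,0.3,0],[57.3,-3.5,0,0.3,0],[57.3,-3.5,0,0.6,0],[57.3,-3.5,0,0.6,0],[57.3,-3.5,0,0.7,0],[57.3,-3.5,0,0.7,0],[57.3,0,0,0,0]]' ; python3 rows.py; python3 -m handwheel '[[57.3,-3.5,0,1,0],[57.3,-3.5,0,1.2,0],[57.3,-3.5,0,1.2,0],[57.3,0,0,0,0]]'; python3 rows.py; python3 -c "
from h import *
footp(grab('side'),range(50,111,10))"
```

```text
time_s: 19.02
eef_pos: [0.4586, 0.1631, 0.0787]
ee_rot: [-0.0, 0.8, 0.6, -0.0]
wrist_force: [-0.6, 0.0, -0.5]
gripper_width: 0.652
t 19.07 w 57.32 F [-1.2  0.4 -0.1] edges [np.float64(213.1)]
time_s: 19.58
eef_pos: [0.4561, 0.1529, 0.0754]
ee_rot: [0.0, 0.8, 0.6, -0.0]
wrist_force: [0.7, 0.4, -0.6]
gripper_width: 0.659
t 19.62 w 56.96 F [-0.5 -0.   0.5] edges [np.float64(214.9)]
50 rows -x edge [283.5 222.2] +x edge [283.3 221.5] z 0.0181 -0.005
60 rows -x edge [283.3 220.9] +x edge [283.  217.8] z 0.012 -0.006
70 rows -x edge [283.2 218.8] +x edge [282.7 213.5] z 0.008 -0.0043
80 rows -x edge [283. 216.] +x edge [282.4 208.6] z 0.0061 -0.0001
90 rows -x edge [282.7 212.5] +x edge [282.1 203.4] z 0.0065 0.0065
100 rows -x edge [282.4 208.5] +x edge [281.7 197.9] z 0.0091 0.0153
110 rows -x edge [282.1 204.1] +x edge [281.3 192.2] z 0.0138 0.0261
```

About 83 deg with force near zero. A little further, then let go and back off.

```bash
python3 -m handwheel '[[57.3,-3.5,0,1.2,0],[57.3,0,0,0,0],[60,0,0,0,0],[65,0,0,0,0],[87,0,0,0,0],[87,0,0,0,0],[87,0,0,0,0],[87,0,0,-20,0],[87,20,0,-40,0],[87,40,0,-40,0],[87,40,0,0,0],[87,40,0,0,0],[87,0,0,0,0]]'
cat > up.py <<'E'
from h import *
import sys
x0,y0,a0=map(float,sys.argv[1:4]); views=sys.argv[4].split(','); z0=float(sys.argv[5]) if len(sys.argv)>5 else 0.
ds={n:grab(n) for n in views}; ms={}
for n,d in ds.items():
    h=cv2.cvtColor(d['image'],cv2.COLOR_RGB2HSV).astype(int); m=((h[...,0]<16)&(h[...,1]>70)&(h[...,2]>50)).astype(float)
    u,v=proj(d,[x0,y0,z0+.038])[0].astype(int); w=np.zeros_like(m); w[v-25:v+25,u-25:u+25]=1; ms[n]=m*w
pose=lambda q:(R.from_euler('z',q[2]/10).as_matrix(),np.array([q[0]/100,q[1]/100,z0]))
cost=lambda q:sum(((rend(ds[n],*pose(q))-ms[n])**2).sum() for n in ds)
q0=[x0*100,y0*100,np.radians(a0)*10]
r=minimize(cost,q0,method='Nelder-Mead',options=dict(initial_simplex=[q0]+[np.add(q0,e) for e in np.eye(3)*.8]))
M,T=pose(r.x); yaw=np.degrees(r.x[2]/10); print('fit',round(r.fun),[m.sum() for m in ms.values()],[round(cost([*r.x[:2],r.x[2]+dq])) for dq in(-2,-1,1,2)],'T',T.round(4),'yaw',yaw)
need(T+[0,0,.068],yaw-90); o=[]
for n,d in ds.items():
    u,v=proj(d,T+[0,0,.04])[0].astype(int); S=8;A=cv2.resize(d['image'],None,fx=S,fy=S,interpolation=cv2.INTER_CUBIC)
    for V in(LIP,BODY):
        p=((proj(d,V@M.T+T)+.5)*S).astype(np.int32)
        for i in range(8):
            for j in range(i):
                if bin(i^j).count('1')==1: cv2.line(A,p[i].tolist(),p[j].tolist(),(0,255,0),1)
    o.append(A[(v-25)*S:(v+25)*S,(u-25)*S:(u+25)*S])
cv2.imwrite('pics/up.png',np.hstack(o)[:,:,::-1])
E
python3 up.py .448 .127 73.9 top,side
```

```text
time_s: 21.3
eef_pos: [0.4942, 0.2875, 0.1738]
ee_rot: [-0.0, 0.799, 0.602, 0.0]
wrist_force: [0.3, -0.9, -0.9]
gripper_width: 0.988
fit 655 [np.float64(417.0), np.float64(160.0)] [728, 686, 687, 737] T [0.4569 0.1684 0.    ] yaw 74.93626338211958
t 21.4 grasp [0.4942 0.2837 0.1925] tooly -16.28 yaw units -0.202 d mm [-121.    -3.4  124.7] F [-0.64 -0.02 -0.38] w 0.9918193443204961
```

View pics/up.png

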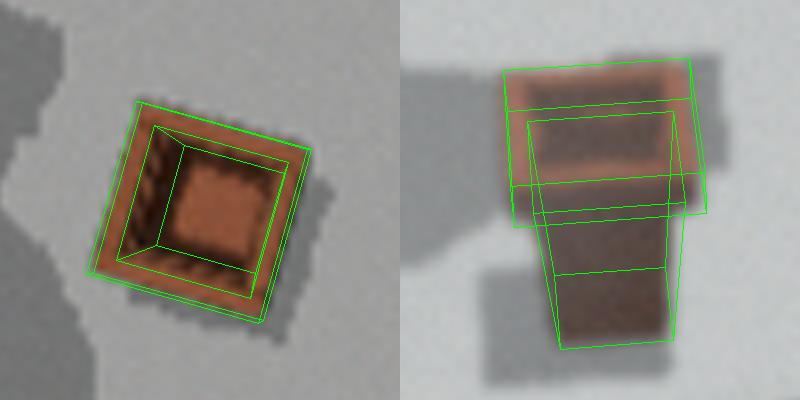

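The pot stands upright at (0.457, 0.168), with the top-view overlay matching the lip within half a pixel. It is 168 mm from the planter and let go. I'll move above it and recompute.

```bash
python3 -m handwheel '[[87,-40,0,0,-0.2],[87,-40,-2,0,0],[87,-41,-1,0,0],[87,0,0,0,0]]'; python3 -c "
from h import *
need(np.array([.4569,.1684,.0797]),-15.07)"
```

```text
time_s: 21.9
eef_pos: [0.4583, 0.164, 0.1745]
ee_rot: [-0.0, 0.796, 0.606, -0.0]
wrist_force: [-0.2, 0.0, -0.1]
gripper_width: 0.99
t 21.9 grasp [0.4583 0.164  0.1932] tooly -15.45 yaw units -0.063 d mm [  3.9  -2.4 113.5] F [-0.15  0.03 -0.1 ] w 0.9901612149757849
```

```bash
python3 -m handwheel '[[87,4,-2.4,40,-0.06],[87,0,0,40,0],[87,0,0,24,0],[87,0,0,9,0],[87,0,0,0,0]]';python3 -m handwheel '[[50,0,0,0,0],[50,0,0,0,0],[50,0,0,0,0],[50,0,0,0,0],[50,0,0,0,0],[50,0,0,-15,0],[50,0,0,-15,0],[50,0,0,-30,0],[50,0,0,-40,0],[50,0,0,0,0]]'; python3 -c "
from h import *
need(np.array([.4695,-.0012,.17]),0)"
```

```text
time_s: 22.52
eef_pos: [0.458, 0.1727, 0.0612]
ee_rot: [0.0, 0.792, 0.61, -0.0]
wrist_force: [-0.5, -0.1, 0.3]
gripper_width: 0.991
time_s: 23.78
eef_pos: [0.4598, 0.1737, 0.1646]
ee_rot: [0.0, 0.792, 0.611, 0.003]
wrist_force: [-0.5, -0.5, -1.4]
gripper_width: 0.657
t 23.775 grasp [0.4597 0.1736 0.1833] tooly -14.74 yaw units -2.457 d mm [-166.6   53.9   12.7] F [-0.49 -0.52 -1.45] w 0.6572300962680908
```

Held (57.7 mm). The pads are about 4.4 mm off-centre along tool x, so I'll allow for that. Turning square to the planter and going above it.

```bash
python3 -m handwheel '[[50,0,0,0,-1.23],[50,0,0,0,-1.23],[50,-30,1.5,0,0],[50,-40,2,0,0],[50,-40,2,0,0],[50,-40,2,0,0],[50,-20,2,0,0],[50,0,0,0,0],[50,0,0,0,0]]'; python3 -c "
from h import *
need(np.array([.4695,.0032,.17]),0)"
python3 up.py .4695 -.0012 90 top,side .104; python3 up.py .4695 -.0012 90 side .104
```

```text
time_s: 24.9
eef_pos: [0.4672, 0.0039, 0.1609]
ee_rot: [-0.0, 0.707, 0.708, -0.0]
wrist_force: [-1.3, -0.3, -2.0]
gripper_width: 0.659
t 24.9 grasp [0.4672 0.0039 0.1796] tooly 0.07 yaw units 0.012 d mm [-0.7  2.3  9.6] F [-1.29 -0.33 -2.03] w 0.6593366398656105
fit 884 [np.float64(250.0), np.float64(1011.0)] [931, 902, 901, 916] T [ 0.4665 -0.0049  0.104 ] yaw 72.95580823476716
t 25.0 grasp [0.4674 0.0042 0.1797] tooly 0.13 yaw units 2.863 d mm [-9.1 -0.9  7.7] F [-0.5   0.21 -1.68] w 0.6625818317061315
fit 175 [np.float64(1005.0)] [226, 212, 194, 198] T [ 0.4652 -0.0063  0.104 ] yaw 69.69384905241593
t 25.05 grasp [0.4674 0.0041 0.1798] tooly 0.14 yaw units 3.407 d mm [-10.4  -2.2   7.8] F [ 0.8   0.21 -1.73] w 0.6576570762286873
```

View pics/up.png

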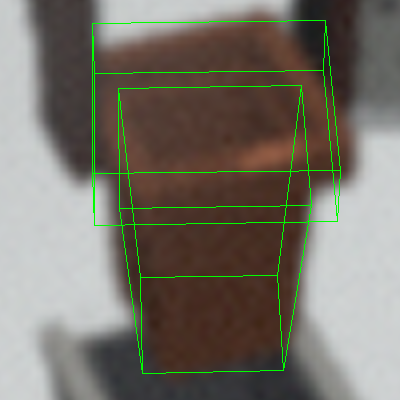

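This fit settled on a false yaw of about 70 deg, while the image shows the pot square to the planter. I'll refit with yaw tied to the tool, leaving y, z and lean free.

```bash
cat > held.py <<'E'
from h import *
d=grab('side'); o=robot.get_obs(); P=o['eef_pos']; I=d['image']
h=cv2.cvtColor(I,cv2.COLOR_RGB2HSV).astype(int); m=((h[...,0]<16)&(h[...,1]>100)&(h[...,2]>60)).astype(float)
u,v=proj(d,P-[0,0,.03])[0].astype(int); W=np.zeros_like(m); W[v-28:v+25,u-26:u+26]=1; m*=W
cv2.imwrite('pics/mask.png',m*255)
pose=lambda q:(R.from_euler('x',q[2]/10).as_matrix(),np.array([q[3]/100,q[0]/100,q[1]/100]))
def cost(q,f=1): return (W*(rend(d,*pose(q))-m)**2).sum()
best=None
for p0 in(-2.,0,2.):
    q0=[P[1]*100-.44+p0*.6,P[2]*100-6.1,p0,P[0]*100]; s=[q0]+[np.add(q0,e) for e in np.diag([.6,.6,1.2,.4])]
    r=minimize(cost,q0,method='Nelder-Mead',options=dict(initial_simplex=s,maxiter=600))
    M,T=pose(r.x); print(round(r.fun,1),m.sum(),'lean deg',np.degrees(r.x[2]/10).round(1),'foot',T.round(4),'center',(T+M@[0,0,.038]).round(4),'TCP',P.round(4))
    if best is None or r.fun<best[0]: best=(r.fun,M,T)
f,M,T=best; S=8;A=cv2.resize(I,None,fx=S,fy=S,interpolation=cv2.INTER_CUBIC)
for V in(LIP,BODY):
    p=((proj(d,V@M.T+T)+.5)*S).astype(np.int32)
    for i in range(8):
        for j in range(i):
            if bin(i^j).count('1')==1: cv2.line(A,p[i].tolist(),p[j].tolist(),(0,255,0),1)
k=cv2.cvtColor((cv2.resize(m,None,fx=S,fy=S)*255).astype(np.uint8),cv2.COLOR_GRAY2RGB)
a=np.s_[(v-28)*S:(v+32)*S,(u-25)*S:(u+25)*S]; cv2.imwrite('pics/held.png',np.hstack([A[a],k[a]])[:,:,::-1])
E
python3 held.py
```

```text
252.6 781.0 lean deg -6.0 foot [0.4998 0.0678 0.0309] center [0.4998 0.0718 0.0687] TCP [0.4674 0.0039 0.1611]
283.8 781.0 lean deg -37.4 foot [0.4952 0.0396 0.0449] center [0.4952 0.0626 0.0751] TCP [0.4674 0.0039 0.1611]
277.6 781.0 lean deg 20.0 foot [0.4864 0.0469 0.0586] center [0.4864 0.0339 0.0943] TCP [0.4674 0.0039 0.1611][ WARN:0@1.571] global loadsave.cpp:1063 imwrite_ Unsupported depth image for selected encoder is fallbacked to CV_8U.
```

```bash
cat >> held.py <<'E'
print('--tied')
for th in range(-30,31,5):
    M=R.from_euler('x',th,degrees=True).as_matrix(); Tt=P+[0,0,.007]-M@[0,.0044,.068]
    q=[Tt[1]*100,Tt[2]*100,np.radians(th)*10,P[0]*100]; c,s,l=cost(q),m.copy(),rend(d,M,Tt)
    print(th,round(c,1),'bottom row',proj(d,BODY[:4]@M.T+Tt)[:,1].max().round(1),np.argwhere(l.sum(1)>3).max())
u0=int(proj(d,P)[0][0]); print('mask bottom',np.argwhere(m.sum(1)>3).max(),'col R-B',[(r,int(I[r,u0-2:u0+3,0].mean()-I[r,u0-2:u0+3,2].mean())) for r in range(v-20,v+30,2)])
E
python3 held.py|sed -n '/tied/,$p'
```

```text
--tied
-30 463.4 bottom row 234.0 233
-25 457.3 bottom row 234.2 233
-20 444.8 bottom row 234.1 233
-15 438.0 bottom row 233.7 233
-10 437.2 bottom row 233.1 232
-5 437.4 bottom row 232.2 231
0 417.9 bottom row 231.1 230
5 432.1 bottom row 229.8 229
10 466.7 bottom row 228.3 227
15 522.4 bottom row 226.6 226
20 570.5 bottom row 224.7 224
25 620.4 bottom row 222.6 222
30 670.9 bottom row 220.4 219
mask bottom 229 col R-B [(190, 31), (192, 31), (194, 35), (196, 31), (198, 32), (200, 34), (202, 35), (204, 45), (206, 42), (208, 34), (210, 33), (212, 33), (214, 36), (216, 35), (218, 36), (220, 36), (222, 35), (224, 36), (226, 38), (228, 36), (230, 14), (232, -2), (234, -4), (236, -4), (238, -4)][ WARN:0@1.668] global loadsave.cpp:1063 imwrite_ Unsupported depth image for selected encoder is fallbacked to CV_8U.
```

View pics/held.png

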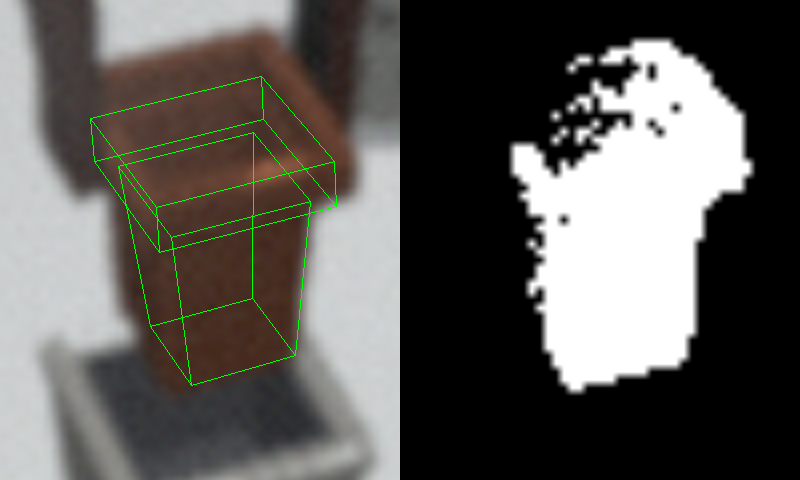

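I can see the pot square and nearly upright over the planter. Feature pixels in the crop: near foot corner (172,391), right foot corner (287,367), lip's far top corner (263,22), lip's right bottom corner (350,188), left top corner (100,72). I'll solve the lean and offset from these corners.

Run:
```python
from h import *
from scipy.optimize import least_squares
d=grab('side'); P=robot.get_obs()['eef_pos']; u,v=proj(d,P-[0,0,.03])[0].astype(int)
obs=np.array([(172,391),(287,367),(263,22),(350,188),(100,72)])/8+[u-25,v-28]-.5
pts=np.array([[-.018,-.018,0],[.018,-.018,0],[.029,.029,.076],[.029,-.029,.060],[-.029,.029,.076]])
def T(q): return R.from_euler('xyz',[q[2],q[3],q[4]]).as_matrix(),np.array([P[0]+q[5],P[1]+q[0],P[2]+q[1]])
def f(q):
    M,t=T(q); return np.r_[(proj(d,pts@M.T+t)-obs).ravel(),q[3]/.02,(q[4])/.03,(q[5])/.003,(q[1]+.061)/.003]
r=least_squares(f,[-.0044,-.061,0,0,0,0]);M,t=T(r.x)
print(r.fun.round(1),'foot-TCP',(t-P).round(4),'angles',np.degrees(r.x[2:5]).round(1),'TCP',P,'center',t+M@[0,0,.038])
# planter rim check in this view: near corner
print('uv',u,v)
```

```text
[-0.3  0.7  1.6 -0.4  1.6 -0.6  1.7  0.9 -4.7 -1.1  0.9 -0.5  0.2 -1.1] foot-TCP [ 0.0006 -0.0022 -0.0643] angles [-2.9  1.1 -0.9] TCP [0.46752052 0.00359173 0.16119046] center [0.46888492 0.00329778 0.13479433]
uv 309 210
```

Run:
```python
from h import *
from scipy.optimize import least_squares
d=grab('side'); P=robot.get_obs()['eef_pos']; u,v=309,210
obs=np.array([(172,391),(287,367),(263,22),(350,188)])/8+[u-25,v-28]-.5
pts=np.array([[-.018,-.018,0],[.018,-.018,0],[.029,.029,.076],[.029,-.029,.060]])
def T(q): return R.from_euler('xyz',[q[2],q[3],q[4]]).as_matrix(),np.array([P[0]+q[5],P[1]+q[0],P[2]+q[1]])
def f(q):
    M,t=T(q); return np.r_[(proj(d,pts@M.T+t)-obs).ravel(),q[3]/.02,(q[4])/.03,(q[5])/.003,(q[1]+.061)/.003]
r=least_squares(f,[-.0044,-.061,0,0,0,0]);M,t=T(r.x)
print(r.fun.round(1),'foot-TCP',(t-P).round(4),'angles',np.degrees(r.x[2:5]).round(1),'TCP',P,'center',t+M@[0,0,.038])
# planter by inner mouth corners of the first side picture (5x crop): near outer, left, right
ob=np.array([(150,185),(98,80),(303,147)])/5+[270,210]-.4
pp=np.array([[-.0355,-.0355,.078],[-.0355,.0355,.078],[.0355,-.0355,.078]])
g=lambda q:(proj(d,pp@R.from_euler('z',q[2]).as_matrix().T+[q[0],q[1],0])-ob).ravel()
r=least_squares(g,[.469,0,0]);print('planter side',r.x,r.fun.round(1))
```

```text
[-0.9  0.9  1.  -0.5 -0.1 -0.8  0.3  0.   0.1 -0.3 -0.5 -0.6] foot-TCP [-0.0016 -0.004  -0.0627] angles [-4.7  0.1 -0.5] TCP [0.46755927 0.00347308 0.16122183] center [0.46603358 0.00258638 0.13642142]
planter side [ 0.46619762 -0.00265767 -0.0371115 ] [-0.6  0.8 -0.7 -0.9  1.2 -0.1]
```

Corners fit within 1 px: foot centre about 4 mm behind the TCP, lean about 5 deg (0.08 rad). Planter estimates from both views: x 0.466–0.4695, y -0.001 to -0.003. I'll shift +1 mm in x and -3 mm in y, then lower it, watching the force.

```bash
python3 -m handwheel '[[50,-3,1,5,0],[50,0,0,10,0],[50,0,0,10,0],[50,0,0,10,0],[50,0,0,8,0],[50,0,0,5,0],[50,0,0,3,0],[50,0,0,0,0]]';python3 -m handwheel '[[50,0,0,2,0],[50,0,0,0,0]]';python3 -m handwheel '[[50,0,0,2,0],[50,0,0,0,0]]'
```

```text
time_s: 26.25
eef_pos: [0.4687, 0.0002, 0.1101]
ee_rot: [0.0, 0.707, 0.707, 0.0]
wrist_force: [0.9, 3.4, -2.7]
gripper_width: 0.66
time_s: 26.5
eef_pos: [0.4688, 0.0001, 0.1084]
ee_rot: [0.0, 0.707, 0.707, 0.0]
wrist_force: [1.2, 4.2, 0.7]
gripper_width: 0.658
time_s: 26.75
eef_pos: [0.4688, 0.0001, 0.1062]
ee_rot: [0.0, 0.707, 0.707, 0.0]
wrist_force: [0.2, 4.2, 0.1]
gripper_width: 0.655
```

A +4 N side force in y means the foot touches the liner's -y wall; I'll move +2 mm in y and continue.

```bash
python3 -m handwheel '[[50,2,0,0,0],[50,0,0,0,0]]';python3 -m handwheel '[[50,0,0,2,0],[50,0,0,0,0]]';python3 -m handwheel '[[50,0,0,1.5,0],[50,0,0,0,0]]'
```

```text
time_s: 27.0
eef_pos: [0.4687, 0.002, 0.1062]
ee_rot: [0.0, 0.707, 0.707, 0.0]
wrist_force: [1.2, 3.1, -1.3]
gripper_width: 0.658
time_s: 27.25
eef_pos: [0.4685, 0.002, 0.1041]
ee_rot: [-0.0, 0.707, 0.707, -0.0]
wrist_force: [1.9, 4.7, 0.8]
gripper_width: 0.659
time_s: 27.5
eef_pos: [0.4685, 0.0021, 0.1027]
ee_rot: [-0.0, 0.707, 0.707, -0.0]
wrist_force: [0.5, 5.5, 0.6]
gripper_width: 0.658
```

```bash
python3 -m handwheel '[[50,2,0,0,0],[50,0,0,0,0]]';python3 -m handwheel '[[50,0,0,1,0],[50,0,0,0,0]]';python3 -m handwheel '[[50,0,0,1,0],[50,0,0,0,0]]'
```

```text
time_s: 27.75
eef_pos: [0.4679, 0.0032, 0.1024]
ee_rot: [-0.0, 0.707, 0.707, -0.001]
wrist_force: [0.3, 0.7, -1.6]
gripper_width: 0.659
time_s: 28.0
eef_pos: [0.4682, 0.0035, 0.1015]
ee_rot: [-0.0, 0.707, 0.707, -0.0]
wrist_force: [-1.0, -0.3, -1.8]
gripper_width: 0.658
time_s: 28.25
eef_pos: [0.4685, 0.0039, 0.1006]
ee_rot: [-0.0, 0.707, 0.707, -0.0]
wrist_force: [-0.5, -0.4, -1.2]
gripper_width: 0.658
```

```bash
python3 -m handwheel '[[50,0,0,0.7,0],[50,0,0,0,0]]'|grep -A1 -E 'eef|force';python3 -m handwheel '[[50,0,0,0.7,0],[50,0,0,0,0]]'|grep -E 'eef|force';python3 -m handwheel '[[50,0,0,0.7,0],[50,0,0,0,0]]'|grep -E 'eef|force'
```

```text
eef_pos: [0.4685, 0.004, 0.1]
ee_rot: [-0.0, 0.707, 0.707, -0.0]
wrist_force: [-0.4, 0.2, -1.5]
gripper_width: 0.656
eef_pos: [0.4685, 0.004, 0.0993]
wrist_force: [0.3, -0.4, -1.0]
eef_pos: [0.4686, 0.004, 0.0987]
wrist_force: [-0.6, 0.4, 0.8]
```

Touching the liner floor (force reversed, TCP 98.7 mm). I'll let go so that it seats itself level, rise, and check its pose from the cameras.

```bash
python3 -m handwheel '[[58,0,0,0,0],[60,0,0,0,0],[70,0,0,0,0],[87,0,0,0,0],[87,0,0,0,0],[87,0,0,-20,0],[87,0,0,-40,0],[87,40,0,-40,0],[87,40,0,0,0],[87,40,0,0,0],[87,0,0,0,0]]'
cat > corn.py <<'E'
from h import *
# top view: centroid + min-area rect of terracotta lip outline, and the planter rim is white around it
d=grab('top'); h=cv2.cvtColor(d['image'],cv2.COLOR_RGB2HSV).astype(int); m=((h[...,0]<18)&(h[...,1]>70)&(h[...,2]>40)).astype(np.uint8); m[:,:320]=0;m[:,390:]=0;m[:200]=0;m[260:]=0
c=max(cv2.findContours(m,0,1)[0],key=cv2.contourArea); (u,v),s,a=cv2.minAreaRect(c)
for z in(.114,.101): print('z',z,'lip top centre',pz(d,u,v,z).round(4),'px',(round(u,1),round(v,1)),s,a)
d=grab('side'); h=cv2.cvtColor(d['image'],cv2.COLOR_RGB2HSV).astype(int); m=((h[...,0]<18)&(h[...,1]>90)&(h[...,2]>50)).astype(np.uint8)
u,v=proj(d,[.4685,-.001,.1])[0].astype(int); w=np.zeros_like(m); w[v-25:v+25,u-25:u+25]=1; c=max(cv2.findContours(m*w,0,1)[0],key=cv2.contourArea); q=c[:,0]
print('side bbox',cv2.boundingRect(c),'lowest',q[q[:,1].argmax()],'left',q[q[:,0].argmin()],'right',q[q[:,0].argmax()],'top',q[q[:,1].argmin()])
for s in(0,.013):
  L=LIP+[.4685,-.001,.038-s]; print('predict s',s,proj(d,L).min(0).round(1),proj(d,L).max(0).round(1))
E
python3 corn.py; python3 -c "
from h import *
need(np.array([.4685,-.001,.14]),0)"
```

```text
time_s: 30.38
eef_pos: [0.4681, 0.1272, 0.1985]
ee_rot: [-0.0, 0.705, 0.709, 0.0]
wrist_force: [0.1, -0.1, -0.0]
gripper_width: 0.989
z 0.114 lip top centre [ 0.4699 -0.0006  0.114 ] px (354.5, 225.5) (23.0, 23.0) 90.0
z 0.101 lip top centre [ 0.4699 -0.0015  0.101 ] px (354.5, 225.5) (23.0, 23.0) 90.0
side bbox (294, 209, 33, 32) lowest [303 240] left [294 215] right [326 228] top [315 209]
predict s 0 [292.4 206.5] [329.  236.9]
predict s 0.013 [292.5 211. ] [328.7 241.4]
t 30.475 grasp [0.4683 0.1238 0.2172] tooly 0.07 yaw units 0.012 d mm [-124.7    0.    77.3] F [ 0.53 -1.49 -0.26] w 0.9898685664178264
```

The lip reads square and centred at (0.470, -0.001). Next I'll press from above with both fingertips on the lip's top band (opening 44 mm). Unpressed, the lip top should be at z = 114 mm; the target is 101 mm.

```bash
python3 -m handwheel '[[44,-40,0,0,0],[44,-40,0,0,0],[44,-40,1.5,0,0],[44,-5,0,0,0],[44,0,0,30,0],[44,0,0,30,0],[44,0,0,15,0],[44,0,0,0,0]]'; python3 -m handwheel '[[44,0,0,2,0],[44,0,0,2,0],[44,0,0,2,0],[44,0,0,0,0]]'
```

```text
time_s: 31.48
eef_pos: [0.4695, -0.0012, 0.123]
ee_rot: [-0.0, 0.707, 0.707, -0.001]
wrist_force: [0.6, 0.5, 0.9]
gripper_width: 0.503
time_s: 31.98
eef_pos: [0.4701, -0.001, 0.1177]
ee_rot: [0.0, 0.707, 0.707, 0.0]
wrist_force: [-0.1, 0.3, 0.1]
gripper_width: 0.498
```

```bash
for i in 1; do python3 -m handwheel '[[44,0,0,1.5,0],[44,0,0,0,0]]'|grep -E 'eef|force'; python3 -m handwheel '[[44,0,0,1.5,0],[44,0,0,0,0]]'|grep -E 'eef|force'; python3 -m handwheel '[[44,0,0,1.5,0],[44,0,0,0,0]]'|grep -E 'eef|force'; done
```

```text
eef_pos: [0.47, -0.001, 0.1161]
wrist_force: [-0.1, 0.2, 0.4]
eef_pos: [0.47, -0.0011, 0.1145]
wrist_force: [-0.4, -0.5, 0.1]
eef_pos: [0.4701, -0.0011, 0.1131]
wrist_force: [0.3, 0.1, 0.1]
```

```bash
for i in 1; do python3 -m handwheel '[[44,0,0,1,0],[44,0,0,0,0]]'|grep -E 'eef|force'; python3 -m handwheel '[[44,0,0,1,0],[44,0,0,0,0]]'|grep -E 'eef|force'; python3 -m handwheel '[[44,0,0,1,0],[44,0,0,0,0]]'|grep -E 'eef|force'; done
```

```text
eef_pos: [0.4701, -0.0011, 0.1122]
wrist_force: [-0.4, -0.4, 2.4]
eef_pos: [0.4701, -0.001, 0.1111]
wrist_force: [-0.8, -0.3, 2.5]
eef_pos: [0.4701, -0.001, 0.1101]
wrist_force: [0.2, 0.6, 1.8]
```

```bash
for i in 1; do python3 -m handwheel '[[44,0,0,1,0],[44,0,0,0,0]]'|grep -E 'eef|force'; python3 -m handwheel '[[44,0,0,1,0],[44,0,0,0,0]]'|grep -E 'eef|force'; python3 -m handwheel '[[44,0,0,1,0],[44,0,0,0,0]]'|grep -E 'eef|force|grip'; done; python3 corn.py
```

```text
eef_pos: [0.4701, -0.001, 0.1091]
wrist_force: [-0.0, 0.1, 2.1]
eef_pos: [0.4701, -0.001, 0.1081]
wrist_force: [-1.5, -0.2, 2.5]
eef_pos: [0.4701, -0.001, 0.1071]
wrist_force: [-0.1, 0.4, 2.5]
gripper_width: 0.5
z 0.114 lip top centre [ 0.4589 -0.0088  0.114 ] px (357.8, 230.0) (36.0836181640625, 23.0902042388916) 24.443954467773438
z 0.101 lip top centre [ 0.4588 -0.0098  0.101 ] px (357.8, 230.0) (36.0836181640625, 23.0902042388916) 24.443954467773438
side bbox (295, 212, 32, 30) lowest [303 241] left [295 221] right [326 230] top [313 212]
predict s 0 [292.4 206.5] [329.  236.9]
predict s 0.013 [292.5 211. ] [328.7 241.4]
```

The lip follows down (right corner 228 to 230 px, about 5.5 mm). Contact was at about 112.5 mm, so I'll continue to about 100.5–101 mm (12 mm of travel).

```bash
python3 -m handwheel '[[44,0,0,1,0],[44,0,0,0,0],[44,0,0,1,0],[44,0,0,0,0],[44,0,0,1,0],[44,0,0,0,0]]'|grep -E 'eef|force'; python3 -m handwheel '[[44,0,0,1,0],[44,0,0,0,0],[44,0,0,1,0],[44,0,0,0,0],[44,0,0,1,0],[44,0,0,0,0],[44,0,0,0,0]]'|grep -E 'eef|force'
```

```text
eef_pos: [0.4701, -0.001, 0.1041]
wrist_force: [0.5, -0.1, 3.3]
eef_pos: [0.4701, -0.001, 0.1011]
wrist_force: [0.1, -0.2, 2.8]
```

```bash
python3 -m handwheel '[[44,0,0,-10,0],[44,0,0,-30,0],[44,0,0,-40,0],[44,40,0,-20,0],[44,40,0,0,0],[44,40,0,0,0],[44,0,0,0,0],[44,0,0,0,0]]'; python3 corn.py
python3 - <<'E'
from h import *
d=grab('side')
# vertical profile through the visible front (-y) lip face / gap / rim, and predictions
for x in(.460,.470,.480):
    u=[];
    for s in(0,.009,.013,.0175):
        top=proj(d,[x,-.030,.114-s])[0];bot=proj(d,[x,-.030,.098-s])[0];u.append((s,top.round(1).tolist(),bot.round(1).tolist()))
    rim=proj(d,[[x,-.0275,.078],[x,-.0365,.078]]).round(1).tolist(); c=int(round(u[0][1][0])); I=d['image'].astype(int)
    print(u,'rim in/out',rim); print([(r,I[r,c].tolist()) for r in range(222,252)])
E
```

```text
time_s: 36.95
eef_pos: [0.4698, 0.1183, 0.2013]
ee_rot: [0.0, 0.707, 0.707, -0.0]
wrist_force: [0.5, 0.1, -0.2]
gripper_width: 0.503
z 0.114 lip top centre [ 0.4687 -0.0006  0.114 ] px (354.5, 226.0) (22.0, 23.0) 90.0
z 0.101 lip top centre [ 0.4687 -0.0015  0.101 ] px (354.5, 226.0) (22.0, 23.0) 90.0
side bbox (294, 213, 33, 29) lowest [302 241] left [294 219] right [326 232] top [316 213]
predict s 0 [292.4 206.5] [329.  236.9]
predict s 0.013 [292.5 211. ] [328.7 241.4]
[(0, [311.9, 228.5], [311.8, 234.2]), (0.009, [311.9, 231.7], [311.8, 237.3]), (0.013, [311.8, 233.1], [311.8, 238.7]), (0.0175, [311.8, 234.7], [311.8, 240.2])] rim in/out [[311.3, 240.3], [312.9, 243.2]]
[(222, [79, 50, 37]), (223, [78, 47, 36]), (224, [76, 48, 34]), (225, [77, 48, 34]), (226, [75, 45, 33]), (227, [79, 51, 38]), (228, [79, 50, 38]), (229, [82, 51, 35]), (230, [109, 66, 48]), (231, [136, 84, 62]), (232, [143, 88, 64]), (233, [125, 77, 56]), (234, [90, 53, 37]), (235, [73, 45, 30]), (236, [69, 42, 28]), (237, [66, 42, 29]), (238, [68, 40, 28]), (239, [73, 55, 47]), (240, [111, 104, 101]), (241, [15
[... 1253 characters left out ...]
])] rim in/out [[320.2, 237.7], [321.9, 240.6]]
[(222, [152, 93, 67]), (223, [137, 84, 60]), (224, [120, 73, 54]), (225, [97, 57, 41]), (226, [81, 52, 38]), (227, [82, 50, 35]), (228, [118, 70, 51]), (229, [145, 90, 66]), (230, [141, 87, 64]), (231, [108, 66, 46]), (232, [80, 48, 35]), (233, [70, 43, 32]), (234, [65, 40, 29]), (235, [62, 36, 24]), (236, [68, 48, 38]), (237, [89, 79, 75]), (238, [138, 137, 136]), (239, [174, 176, 175]), (240, [177, 179, 176]), (241, [150, 151, 148]), (242, [111, 110, 108]), (243, [97, 98, 93]), (244, [93, 92, 89]), (245, [95, 95, 93]), (246, [95, 94, 90]), (247, [96, 96, 94]), (248, [92, 91, 89]), (249, [96, 95, 94]), (250, [97, 96, 95]), (251, [93, 93, 90])]
```

All the estimates agree: about 12–13 mm pressed, 7–8 mm gap. The pot is level and centred, with the arm clear. Handing in.

```bash
python3 -c "
from h import *
print(robot.hand_in())"
```

```text
the job is handed in; nothing more can be done
None
```

I handed the job in at about 37 s of the 64 s allowed. `hand_in()` gives no verdict, so the result below rests on my own last checks.

**What I did**
- **Standing the pot up:** My first grip, on the middle of the lip, held the pot too rigidly to turn. When I eased it, the pot slid about 15 mm back onto its side. I then pinched only the upper mouth corner of the lip and eased the fingers until the foot swung down. From there I walked the mouth over the foot and let go; the pictures showed it upright at (0.457, 0.168).
- **Lowering it in:** I gripped it again, turned it square to the larger planter and lowered it onto the liner. The foot touched the liner's wall with about 5 N on the way, and I corrected that by moving 4 mm sideways. Then I let go so it could seat itself.
- **Pressing:** I pushed down on the lip with both fingertips in steps of about 1 mm, then backed off.

**Last checks**
- **Depth:** Fingertip height gave 12.9 mm pressed from the nominal lip height, or about 11.5 mm counted from first contact. The side image gave about 12 mm. That leaves a gap of roughly 7 to 8 mm, within the allowed range.
- **Position:** The lip reads square and level, within about 1–2 mm of the planter mouth. The planter's rim is still where I first measured it, within the 2 mm calibration. The arm was well clear with wrist force near zero.

**What disagreed or was not checked**
- The force readings while pressing were only 2 to 3 N, below the stated 4.5 to 7 N. I read them after each step had stopped and relied on the geometry instead.
- One silhouette fit of the held pot gave a false yaw of about 70°. I replaced it with a fit to the pot's corners, which showed a lean of about 5° while the pot was still held.
- I did not measure the smaller planter, the tin or the garlic again; no move went near them.

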